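Draw a glaze trial through the kiln's roof port

ROBOT

A 6-joint arm with a two-finger parallel gripper is mounted at the origin on a cart in front of the work surface, level with it; the furniture and walls round the work are solid. World frame = base frame: x ahead of the robot, y to its left, z up, the work surface at z = 0. Lengths are in m, angles in rad, forces in N, time in s.
With the tool pointing down it reaches from about 0.35 to 0.85 m from the base axis. Payload 8.1 kg.
Tool frame: the origin (TCP) lies at the centre of the arm's flange, where the gripper is bolted on; the fingertips stand 186 mm ahead of it and the grasp point (between the pads) lies 167 mm ahead of it (robot.grasp_offset is the distance from the TCP to the grasp point, in m); z points along the fingers, y is the line along which they close (so a half turn about z gives the same grasp; the last joint's range is limited). The gripper opens to 93 mm and grips with 3 to 60 N. Pads are 15 mm wide; open, the fingers measure 128 mm over their backs; the gripper's body (75 mm by 188 mm) begins 65 mm behind the grasp point.
Start: joints at [1.062, 0.13, 1.488, -0, 1.523, -0.085], TCP at [0.247, 0.547, 0.405] pointing down, gripper open.
Joint ranges: [-2.96, 2.96], [-0.89, 2.26], [0.02, 2.5], [-1.34, 4.48], [0, 2.73], [-2.66, 2.66]. Speed limits (rad/s): [2.39, 2.39, 2.79, 3.14, 3.14, 3.14].

INTERFACE

Orientations are given as a rotation vector (axis times angle).
In Python, from plant import robot gives the robot as it stands.
- The arm moves only by the tool drive_tool, never from a script. Its argument "moves" is one flat list of numbers, 7 for each row, row after row: the finger opening in mm, from 0 to 93, then the shift along the tool's x, y, z in mm, then the turn, a rotation vector about the tool's x, y, z in degrees. A call has 1 to 8 rows; each row shifts and turns the commanded pose from where the row before left it, along the tool's axes as they then stand; what a row does not reach is not made up. A row lasts 1/10 s, in which the tool goes at most 50 mm and 8.59 degrees, less where a joint would pass 70% of its speed; a pose out of reach is approached as far as the arm can. A call is refused whole if a number of a shift passes 50 or a number of a turn 8.59, either way. A call with a gripper value outside its range is refused whole. The fingers move at their own pace and stop on an object; "grip_force" is the grip in N (left out, the last holds). Time passes only in rows, so rows that do not move let the fingers close. It gives the time, the measured TCP pose, the force, the opening and the grip force at its end, in the units of the state.
- robot.read_state(): the state, without advancing time (a new reading comes with each control period).
- robot.read_camera(name): name is "scene" or "side" or "wrist"; returns a dict with "color" (384x512x3 uint8, red, green, blue), "depth" (384x512 float32, m along the optical axis (not along the pixel's ray), 0 where there is no reading), "mtx" (3x3 intrinsics, pixels), "dist_coeffs" ([k1, k2, p1, p2, k3] as OpenCV has them; the pictures are not rectified), "R" (3x3) and "t" (3): a world point X has camera coordinates R X + t. Camera axes: x right, y down, z forward; pixel columns grow to the right and rows downward; lengths in m; the calibration is good to about 2 mm. A picture is of the moment at which its call begins.
- robot.close_job(): hands the job in; it is judged then, once.
The state is a dict: "t": time; "q": joint angles; "dq": joint speeds; "joint_torque": joint torques, N m; "tool_pos": TCP position; "orientation": TCP orientation; "force": force on the tool from outside, world axes, zero at the start; "wrist_torque": the same for the moment, N m; "opening": finger opening in m; "gripper_force": force on a finger pad.
Only numpy, scipy, OpenCV 4.12 (cv2) and the standard library are available. Lean on these libraries where they do the work, as an engineer would, in place of code of your own. Each camera call takes 0.05 s, during which the arm holds its last target. There are 200 camera calls.

TASK

The little test kiln has cooled down. Open its roof port: lift the round cover by its knob until the key under its tail is free, swing it sideways about the pivot screw, and leave it dropped into the park notch so that it cannot swing back. Then take the glaze test tile out through the port and stand it upright on the free end of the ware board, without disturbing the two tiles already there or the cup on the banding wheel.

Things in the scene. Friction and masses are not known exactly. Their poses are not given: they have to be found in the camera images.
- kiln: Small grey sheet-steel test kiln, 250 x 250 mm, roof sheet 165 mm above the table, fixed. Origin: centre of its underside, on the table; z up, x points away from the control panel (the panel with the dial is on the -x side), y to the left of someone facing the panel.
- port (a point): Centre of the round port in the kiln roof, at the top of its clay collar (173 mm above the table). The port is 104 mm across inside; the collar's top is where the closed cover lies, so the cover hides the port at the start. The brick chamber below is 108 mm square and its floor lies 67 mm below this point.
- pivot (a point): On the axis of the vertical pivot screw at the back left corner of the roof, level with the top of the closed cover plate (178 mm above the table). The screw's head ends 31 mm above this point. From the axis the port's centre is 85 mm, the knob 123 mm. Closed, both lie towards the kiln's front right corner, at 45 degrees to its sides.
- knob (a point): Centre of the thick head of the white ceramic knob on the cover. The head is a round cylinder, 28 mm across and 20 mm high (10 mm above and below this point); the neck below it is 17 mm across; the cover plate lies 22 mm below this point. Moves with the cover.
- cover_swing (a joint): Turn of the flat steel cover (round, 120 mm across, 5 mm thick, with a narrow tail bar beyond the pivot), rad. 0 = closed over the port; grows as it is swung clockwise seen from above (the knob moves to the kiln's left side). It rubs lightly, 1 to 2 N at the knob. It can be swung only while raised; parked it stands somewhere between 1.5 and 2.0 rad: not measured, feel for it.
- vent_cover (a joint): How far the cover is raised along the pivot screw, m: 0 = right down (closed on the collar, or dropped into the park notch), 0.006 = riding on the track, 0.012 = end of its travel. A spring presses it down (about 5 N at the bottom, 8 N at the top, weight included), so it drops by itself over a notch.
- tile_plate (a point): Centre of the upright plate of the L-shaped test tile to draw; it stands in the chamber under the cover at first, top edge 6 mm below the collar's top. Tile 34 (x) x 44 (y) x 61 mm, 30 g. Plate: 34 wide, 9 thick along y, top 30.5 mm above this point; underside of the tile 30.5 mm below. The foot reaches 12 mm to +y, 32 mm to -y, 6 mm high. Grasp the plate across y.
- ware_board: Plain wooden ware board, 110 (x) x 250 (y) mm, top 18 mm above the table, fixed, on the left. Origin: centre of its underside; z up, y along its length towards the end with the two other tiles.
- board_free (a point): Middle of the free end of the board, on its top face, 60 mm from the board's centre to -y; nothing else stands within 60 mm of it.
- tile_a_plate (a point): Centre of the upright plate of a test tile of the same shape, standing on the other half of the board.
- tile_b_plate (a point): Centre of the upright plate of another such tile on the other half of the board.
- cup_mid (a point): Middle of a small bisque cup, 65 mm across and 59 mm high, standing on the round banding wheel (38 mm high, 300 mm across) between kiln and board.
- key (a point): Round-nosed key under the tail bar, 43 mm from the pivot axis on the side away from the knob; this point is its underside. It rides on a curved track 6 mm high, whose near end holds it at the closed place until lifted. At the far end come the park notch and right behind it a tall stop lug that it cannot pass even fully lifted: held against the lug it is over the notch (2 mm slack).

How it is judged:
By the outcome, as a careful person would: the job done as asked, in the order asked, and still so for the second after the job is handed in, with the robot touching nothing.
It also fails if it takes over 64 s, if anything falls off the work surface, if the arm or the gripper's body presses on something with over 40 N, if the wrist force passes 120 N, or if a joint passes its speed limit or range.

## Working session

There is one attempt and no reset: what is moved stays moved. The work goes in short steps, Python scripts to look and compute and a tool call to move; the robot and the scene stay as the last step left them, time stands still between calls to the robot, and variables do not carry over. Pictures are saved under pics/ and viewed, at most 10 in all, crops included, and the job is handed in when it is done.

Besides the shell and the picture viewer there is one more tool, called after ">>>" as a command line: name --argument value ..., lists and objects as JSON in quotes. drive_tool: Moves the arm, as the interface text tells. Its arguments: {"type":"object","properties":{"moves":{"type":"array","items":{"type":"number"}},"grip_force":{"type":"number"}},"required":["moves"]}

```bash
ls; mkdir -p pics
cat > h.py <<'E'
import numpy as np, cv2
from plant import robot
from scipy.spatial.transform import Rotation as Ro
def cam(n):
    c=robot.read_camera(n); c['n']=n; return c
def save(c,f): cv2.imwrite('pics/'+f,c['color'][:,:,::-1])
def ray(c,uv):
    p=cv2.undistortPoints(np.array([[uv]],float),c['mtx'],c['dist_coeffs'])[0,0]
    d=c['R'].T@np.array([p[0],p[1],1.]); o=-c['R'].T@c['t']; return o,d
def onz(c,uv,z):
    o,d=ray(c,uv); return o+d*(z-o[2])/d[2]
def dep(c,uv):
    o,d=ray(c,uv); z=c['depth'][int(uv[1]),int(uv[0])]; return o+d*z
def proj(c,X):
    return cv2.projectPoints(np.array(X,float).reshape(-1,3),cv2.Rodrigues(c['R'])[0],c['t'],c['mtx'],c['dist_coeffs'])[0][:,0]
def cloud(c):
    h,w=c['depth'].shape; u,v=np.meshgrid(np.arange(w),np.arange(h))
    p=cv2.undistortPoints(np.stack([u,v],-1).reshape(-1,1,2).astype(float),c['mtx'],c['dist_coeffs'])[:,0]
    z=c['depth'].reshape(-1); P=np.c_[p*z[:,None],z]
    W=(P-c['t'])@c['R']; W[z==0]=np.nan
    return W.reshape(h,w,3)
E
python3 - <<'E'
from h import *
import pickle
ims=[]
for n in("scene","side","wrist"):
    c=cam(n); pickle.dump(c,open(n+'0.pkl','wb')); save(c,n+'0.png'); print(n,-c['R'].T@c['t'],c['R'][2])
s=robot.read_state(); print({k:np.round(v,3) for k,v in s.items()})
E
```

```text
pics
scene [-0.05514007 -0.7706226   0.95959793] [ 0.46081016  0.66982783 -0.58222391]
side [0.32799359 1.18130164 1.0294516 ] [ 0.17222681 -0.73876954 -0.65158076]
wrist [0.17055819 0.58147683 0.38284353] [ 0.27106761 -0.1253447  -0.95436422]
{'t': np.float64(0.15), 'q': array([ 1.062,  0.131,  1.489,  0.   ,  1.523, -0.085]), 'dq': array([ 0.001, -0.003, -0.001, -0.   ,  0.001,  0.001]), 'joint_torque': array([ 1.0000e-03, -5.6047e+01, -4.9234e+01,  7.7000e-02,  3.0000e-02,
       -0.0000e+00]), 'tool_pos': array([0.247, 0.547, 0.404]), 'orientation': array([-6.610e-01, -3.071e+00,  2.000e-03]), 'force': array([-0.829,  0.186, -0.879]), 'wrist_torque': array([-0.021,  0.043, -0.015]), 'gripper_force': np.float64(0.0), 'opening': np.float64(0.093)}
```

View pics/scene0.png

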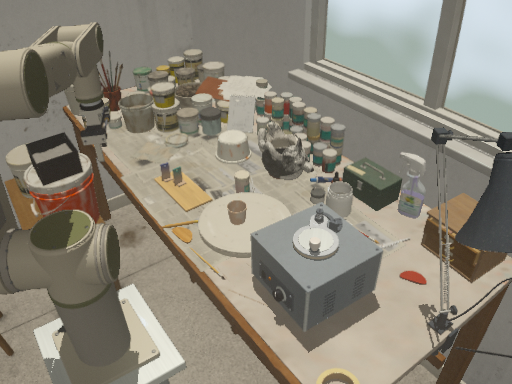

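View pics/side0.png

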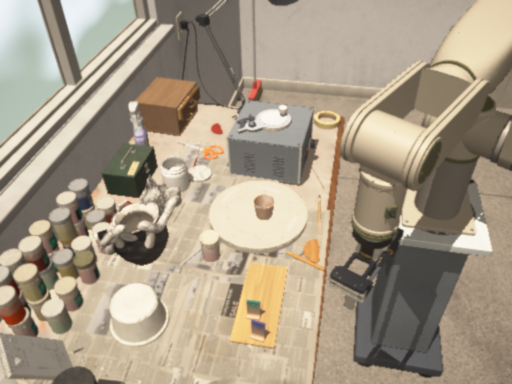

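Scene: kiln around px (315,262) with its white knob at (315,242), cup at (237,212), board at (182,190) with tiles at the far end. Side: kiln at (270,140), knob at (283,110), board at (260,305), tiles at (255,318).

```bash
cat > m.py <<'E'
from h import *
import pickle
for n in("scene","side"):
    c=pickle.load(open(n+'0.pkl','rb')); W=cloud(c)
    def sel(zlo,zhi,x0,x1,y0,y1): 
        m=(W[...,2]>zlo)&(W[...,2]<zhi)&(W[...,0]>x0)&(W[...,0]<x1)&(W[...,1]>y0)&(W[...,1]<y1); return m
    uv={'scene':dict(kiln=(290,258),knob=(315,240),board=(190,200),cup=(237,206)),'side':dict(kiln=(245,118),knob=(283,110),board=(260,290),cup=(264,200))}[n]
    for k,p in uv.items(): print(n,k,np.round(dep(c,p),3))
    k=dep(c,uv['kiln']);
    m=sel(.15,.172,k[0]-.3,k[0]+.3,k[1]-.3,k[1]+.3); r=cv2.minAreaRect(W[m][:,:2].astype(np.float32)); print('roof',r,np.median(W[m][:,2]),m.sum())
    kn=dep(c,uv['knob']); m=sel(.204,.218,kn[0]-.03,kn[0]+.03,kn[1]-.03,kn[1]+.03); print('knobtop',cv2.minEnclosingCircle(W[m][:,:2].astype(np.float32)),W[m].mean(0),m.sum())
    m=sel(.185,.25,kn[0]-.15,kn[0]+.15,kn[1]-.15,kn[1]+.15)
    m=m&(np.hypot(W[...,0]-kn[0],W[...,1]-kn[1])>.05); print('screw etc',W[m].mean(0),W[m].min(0),W[m].max(0))
    b=dep(c,uv['board']); m=sel(.012,.024,b[0]-.2,b[0]+.2,b[1]-.25,b[1]+.25)
    hsv=cv2.cvtColor(c['color'],cv2.COLOR_RGB2HSV); mm=m&(hsv[...,1]>90); mm=cv2.morphologyEx(mm.astype(np.uint8),cv2.MORPH_OPEN,np.ones((3,3)))>0
    print('board',cv2.minAreaRect(W[mm][:,:2].astype(np.float32)),mm.sum())
    m=sel(.04,.085,b[0]-.2,b[0]+.2,b[1]-.25,b[1]+.25); nl,l=cv2.connectedComponents(m.astype(np.uint8))
    for i in range(1,nl):
        if (l==i).sum()>8: print(' tile',(l==i).sum(),W[l==i].mean(0).round(3),W[l==i].max(0).round(3),W[l==i].min(0).round(3))
    cu=dep(c,uv['cup']); m=sel(.05,.11,cu[0]-.06,cu[0]+.06,cu[1]-.06,cu[1]+.06); print('cup',cv2.minEnclosingCircle(W[m][:,:2].astype(np.float32)),W[m].max(0),m.sum())
    cv2.imwrite('pics/%s_z.png'%n,cv2.resize(c['color'][:,:,::-1][{'scene':slice(190,320),'side':slice(80,200)}[n],{'scene':slice(240,400),'side':slice(210,340)}[n]],None,fx=4,fy=4,interpolation=cv2.INTER_CUBIC))
E
python3 m.py
```

```text
scene kiln [ 0.473 -0.158  0.163]
scene knob [ 0.533 -0.181  0.208]
scene board [0.466 0.385 0.021]
scene cup [0.544 0.198 0.074]
roof ((0.605716347694397, -0.2245802879333496), (0.3989195227622986, 0.3453351557254791), 87.44259643554688) 0.1640621034041814 5231
knobtop ((0.5290486216545105, -0.18101760745048523), 0.01531236618757248) [ 0.52992414 -0.18320812  0.20883752] 76
screw etc [ 0.62403602 -0.11200127  0.19622181] [ 0.60976632 -0.15485158  0.18502287] [ 0.64142084 -0.08492931  0.21084673]
board ((0.47757744789123535, 0.46999314427375793), (0.11119712889194489, 0.2483329176902771), 1.8831857442855835) 931
 tile 88 [0.466 0.572 0.062] [0.484 0.581 0.082] [0.449 0.563 0.041]
 tile 90 [0.487 0.518 0.061] [0.506 0.525 0.084] [0.47  0.512 0.04 ]
 tile 206 [0.644 0.325 0.069] [0.666 0.361 0.085] [0.625 0.303 0.04 ]
 tile 20 [0.599 0.279 0.041] [0.613 0.293 0.043] [0.579 0.267 0.04 ]
 tile 11 [0.621 0.273 0.041] [0.63  0.283 0.045] [0.614 0.262 0.04 ]
 tile 11 [0.653 0.25  0.041] [0.663 0.26  0.043] [0.643 0.237 0.04 ]
 tile 12 [0.523 0.298 0.041] [0.539 0.312 0.042] [0.51  0.285 0.0
[... 2073 characters left out ...]
.469 0.248 0.044] [0.459 0.222 0.04 ]
 tile 409 [0.652 0.338 0.069] [0.683 0.365 0.085] [0.611 0.263 0.04 ]
 tile 9 [0.574 0.273 0.041] [0.579 0.28  0.042] [0.567 0.267 0.04 ]
 tile 11 [0.475 0.26  0.041] [0.481 0.274 0.042] [0.469 0.246 0.04 ]
 tile 30 [0.58  0.304 0.041] [0.597 0.317 0.046] [0.569 0.285 0.04 ]
 tile 12 [0.493 0.269 0.041] [0.501 0.277 0.043] [0.486 0.261 0.04 ]
 tile 18 [0.498 0.293 0.041] [0.512 0.303 0.042] [0.488 0.282 0.04 ]
 tile 151 [0.49  0.523 0.062] [0.508 0.527 0.083] [0.474 0.515 0.04 ]
 tile 156 [0.468 0.579 0.063] [0.485 0.583 0.082] [0.451 0.574 0.04 ]
cup ((0.5306384563446045, 0.17598199844360352), 0.035593364387750626) [0.56359253 0.21007954 0.10256118] 422
```

View pics/scene_z.png

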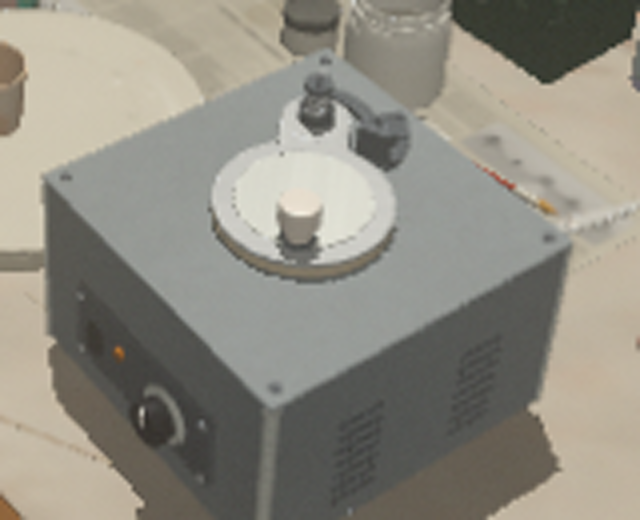

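View pics/side_z.png

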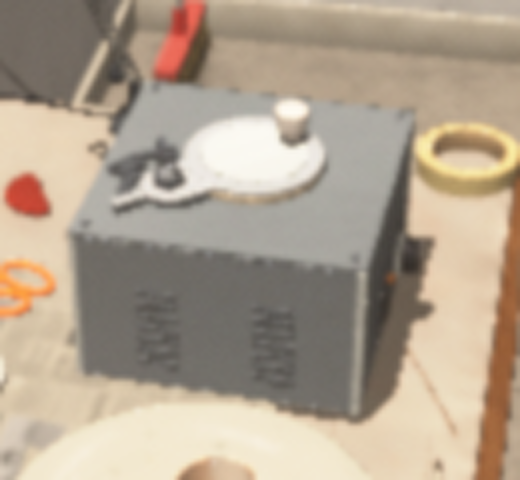

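Crops: knob at scene crop (300,215), pivot screw at (318,105), track/stop at (385,135); the panel faces the robot, so the kiln frame is nearly the world frame. I'll move above the kiln.

>>> drive_tool --moves '[93,0,0,-15,0,0,-8.1,93,0,0,-15,0,0,-8.1,93,0,0,-15,0,0,-8.1,93,-20,-44,0,0,0,0,93,-20,-44,0,0,0,0,93,-20,-44,0,0,0,0,93,-20,-44,0,0,0,0,93,-20,-44,0,0,0,0]'

```text
t: 0.95
tool_pos: [0.347, 0.3252, 0.4494]
orientation: [0.001, -3.141, 0.0]
force: [1.3, -0.3, 0.0]
opening: 0.093
gripper_force: 0.0
```

>>> drive_tool --moves '[93,-20,-44,0,0,0,0,93,-20,-44,0,0,0,0,93,-20,-44,0,0,0,0,93,-20,-44,0,0,0,0,93,-20,-44,0,0,0,0,93,-20,-44,0,0,0,0,93,-20,-44,0,0,0,0,93,-20,-44,0,0,0,0]'

```text
t: 1.75
tool_pos: [0.5072, -0.027, 0.4496]
orientation: [-0.0, 3.141, 0.0]
force: [-0.3, 0.9, 0.4]
opening: 0.0928
gripper_force: 0.0
```

>>> drive_tool --moves '[93,-15,-44,0,0,0,0,93,-15,-44,0,0,0,0,93,0,-44,0,0,0,0,93,0,0,0,0,0,0,93,0,0,0,0,0,0]'

```text
t: 2.25
tool_pos: [0.5367, -0.1578, 0.4491]
orientation: [-0.003, -3.14, -0.001]
force: [0.8, 0.1, -0.3]
opening: 0.0932
gripper_force: 0.0
```

Run:
```python
from h import *
import pickle
c=cam('wrist'); pickle.dump(c,open('wrist1.pkl','wb')); save(c,'wrist1.png')
s=robot.read_state(); print(s['t'],s['tool_pos'],Ro.from_rotvec(s['orientation']).as_matrix(),s['q'],s['force'])
```

```text
2.3 [ 0.53681037 -0.15679568  0.44933353] [[-9.99999651e-01  4.41199482e-04 -7.09433324e-04]
 [ 4.40620300e-04  9.99999570e-01  8.16349548e-04]
 [ 7.09793192e-04  8.16036672e-04 -9.99999415e-01]] [-3.76034510e-01  5.94523520e-03  1.53760869e+00  4.98979473e-04
  1.59899838e+00 -1.94637610e+00] [ 0.02723427 -0.72356861 -0.43098986]
```

View pics/wrist1.png

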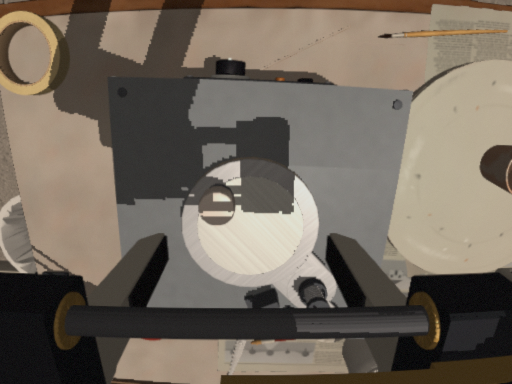

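The wrist view shows the cover centred near (250,222), the knob top at (217,205), the pivot screw at (314,290), and the roof front corners at (110,78) and (410,92).

Run:
```python
from h import *
import pickle
c=pickle.load(open('wrist1.pkl','rb')); W=cloud(c)
a=onz(c,(110,78),.165);b=onz(c,(410,92),.165);print('front corners',a,b,np.linalg.norm(a-b))
m=(W[...,2]>.203)&(W[...,2]<.216)
n,l=cv2.connectedComponents(m.astype(np.uint8))
for i in range(1,n):
    k=l==i
    if 15<k.sum()<3000:
        v,u=np.nonzero(k); print(k.sum(),u.mean(),v.mean(),W[k].mean(0),cv2.minEnclosingCircle(W[k][:,:2].astype(np.float32)))
# cover disc: z .174-.182
m=(W[...,2]>.174)&(W[...,2]<.183); k=cv2.morphologyEx(m.astype(np.uint8),cv2.MORPH_OPEN,np.ones((25,25)))>0
print('cover',cv2.minEnclosingCircle(W[k][:,:2].astype(np.float32)),np.median(W[k][:,2]))
```

```text
front corners [ 0.43539555 -0.26747507  0.165     ] [ 0.44634608 -0.0232303   0.165     ] 0.24449011928438094
1038 216.04238921001928 207.0558766859345 [ 0.53037958 -0.18015702  0.20855252] ((0.5314684510231018, -0.1804620325565338), 0.013960620388388634)
191 317.1675392670157 302.9476439790576 [ 0.61625598 -0.09863375  0.20708575] ((0.6203639507293701, -0.09793461859226227), 0.009602355770766735)
cover ((0.5590421557426453, -0.15210504829883575), 0.060310643166303635) 0.17793031261372658
```

>>> drive_tool --moves '[60,6,-23,0,0,0,0,60,0,0,20,0,0,-8.5,60,0,0,20,0,0,-8.5,60,0,0,20,0,0,-8.5,60,0,0,10,0,0,0,60,0,0,9,0,0,0,60,0,0,0,0,0,0,60,0,0,0,0,0,0]' --grip_force 25

```text
t: 3.1
tool_pos: [0.5312, -0.1797, 0.3715]
orientation: [-0.691, 3.064, -0.001]
force: [-0.1, 0.1, -1.0]
opening: 0.06
gripper_force: 0.0
```

>>> drive_tool --moves '[20,0,0,0,0,0,0,20,0,0,0,0,0,0,20,0,0,0,0,0,0,20,0,0,0,0,0,0,20,0,0,0,0,0,0,20,0,0,0,0,0,0]'

```text
t: 3.7
tool_pos: [0.531, -0.1801, 0.3708]
orientation: [-0.693, 3.064, -0.001]
force: [-0.0, -0.7, 0.4]
opening: 0.0275
gripper_force: 25.0
```

>>> drive_tool --moves '[20,0,0,-3,0,0,0,20,0,0,-3,0,0,0,20,0,0,-3,0,0,0,20,0,0,0,0,0,0,20,0,0,0,0,0,0]'

```text
t: 4.2
tool_pos: [0.531, -0.1798, 0.3795]
orientation: [-0.694, 3.064, 0.001]
force: [4.4, 2.0, -6.3]
opening: 0.0273
gripper_force: 25.0
```

>>> drive_tool --moves '[20,2.2,8.3,0,0,0,4,20,2.2,8.3,0,0,0,4,20,2.2,8.3,0,0,0,4,20,2.2,8.3,0,0,0,4,20,2.2,8.3,0,0,0,4]'

```text
t: 4.7
tool_pos: [0.5082, -0.1435, 0.3797]
orientation: [-0.147, 3.137, 0.0]
force: [7.9, 1.7, -6.8]
opening: 0.0278
gripper_force: 25.0
```

>>> drive_tool --moves '[20,2.0,8.3,0,0,0,4,20,2.0,8.3,0,0,0,4,20,2.0,8.3,0,0,0,4,20,2.0,8.3,0,0,0,4,20,2.0,8.3,0,0,0,4,20,2.0,8.3,0,0,0,4]'

```text
t: 5.3
tool_pos: [0.4998, -0.0935, 0.3795]
orientation: [-0.509, -3.1, 0.001]
force: [3.7, -0.1, -7.4]
opening: 0.0272
gripper_force: 25.0
```

>>> drive_tool --moves '[20,2.0,8.3,0,0,0,4,20,2.0,8.3,0,0,0,4,20,2.0,8.3,0,0,0,4,20,2.0,8.3,0,0,0,4,20,2.0,8.3,0,0,0,4,20,2.0,8.3,0,0,0,4]'

```text
t: 5.9
tool_pos: [0.5125, -0.0442, 0.379]
orientation: [-1.141, -2.924, 0.002]
force: [-1.8, 1.0, -6.2]
opening: 0.0275
gripper_force: 25.0
```

>>> drive_tool --moves '[20,2.2,8.3,0,0,0,4,20,2.2,8.3,0,0,0,4,20,2.2,8.3,0,0,0,4,20,0,0,0,0,0,0]'

```text
t: 6.3
tool_pos: [0.5263, -0.022, 0.379]
orientation: [-1.437, -2.791, 0.001]
force: [-1.9, 3.0, -5.4]
opening: 0.0273
gripper_force: 25.0
```

>>> drive_tool --moves '[20,1.1,4.1,0,0,0,2,20,1.1,4.1,0,0,0,2,20,0,0,0,0,0,0]'

```text
t: 6.6
tool_pos: [0.5315, -0.0159, 0.379]
orientation: [-1.531, -2.74, 0.001]
force: [-4.0, 3.9, -5.6]
opening: 0.0271
gripper_force: 25.0
```

>>> drive_tool --moves '[20,1.1,4.1,0,0,0,2,20,1.1,4.1,0,0,0,2,20,0,0,0,0,0,0]'

```text
t: 6.9
tool_pos: [0.5375, -0.0098, 0.3791]
orientation: [-1.625, -2.685, 0.001]
force: [-3.1, 5.6, -4.9]
opening: 0.0274
gripper_force: 25.0
```

>>> drive_tool --moves '[20,2,4.1,0,0,0,2,20,2,4.1,0,0,0,2,20,0,0,0,0,0,0]'

```text
t: 7.2
tool_pos: [0.5435, -0.0033, 0.3794]
orientation: [-1.72, -2.629, 0.002]
force: [0.2, -1.1, -6.7]
opening: 0.0277
gripper_force: 25.0
```

>>> drive_tool --moves '[20,1.4,4.1,0,0,0,2,20,1.4,4.1,0,0,0,2,20,0,0,0,0,0,0]'

```text
t: 7.5
tool_pos: [0.5502, 0.0021, 0.3796]
orientation: [1.811, 2.567, -0.001]
force: [1.8, -3.0, -6.1]
opening: 0.0273
gripper_force: 25.0
```

>>> drive_tool --moves '[20,1,4.1,0,0,0,2,20,1,4.1,0,0,0,2,20,0,0,0,0,0,0]'

```text
t: 7.8
tool_pos: [0.5573, 0.0069, 0.3797]
orientation: [1.899, 2.502, -0.001]
force: [2.1, -2.0, -7.3]
opening: 0.0274
gripper_force: 25.0
```

>>> drive_tool --moves '[20,1,4.1,0,0,0,2,20,0,0,0,0,0,0]'

```text
t: 8.0
tool_pos: [0.5609, 0.009, 0.3796]
orientation: [1.943, 2.469, -0.001]
force: [1.4, -2.9, -7.8]
opening: 0.0275
gripper_force: 25.0
```

>>> drive_tool --moves '[20,1,4.1,0,0,0,2,20,0,0,0,0,0,0]'

```text
t: 8.2
tool_pos: [0.5645, 0.011, 0.3795]
orientation: [-1.985, -2.435, 0.002]
force: [0.6, -3.5, -6.5]
opening: 0.0273
gripper_force: 25.0
```

>>> drive_tool --moves '[20,1,4.1,0,0,0,2,20,0,0,0,0,0,0]'

```text
t: 8.4
tool_pos: [0.5677, 0.0126, 0.3791]
orientation: [-2.026, -2.398, 0.005]
force: [-5.0, -4.7, -4.8]
opening: 0.0273
gripper_force: 25.0
```

>>> drive_tool --moves '[20,1,4.1,0,0,0,2,20,0,0,0,0,0,0]'

```text
t: 8.6
tool_pos: [0.5707, 0.0138, 0.3785]
orientation: [-2.067, -2.361, 0.01]
force: [-12.4, -7.1, -2.9]
opening: 0.0274
gripper_force: 25.0
```

>>> drive_tool --moves '[20,1,4.1,0,0,0,2,20,0,0,0,0,0,0]'

```text
t: 8.8
tool_pos: [0.5737, 0.0148, 0.3779]
orientation: [-2.107, -2.322, 0.016]
force: [-19.8, -10.5, -1.1]
opening: 0.0275
gripper_force: 25.0
```

>>> drive_tool --moves '[20,-1,-4,0,0,0,-2,20,-1,-3.5,0,0,0,-2,20,0,0,0,0,0,0]'

```text
t: 9.1
tool_pos: [0.5677, 0.0123, 0.3791]
orientation: [-2.025, -2.4, 0.006]
force: [-8.2, -7.0, -5.4]
opening: 0.0276
gripper_force: 25.0
```

>>> drive_tool --moves '[20,0,0,2,0,0,0,20,0,0,2,0,0,0,20,0,0,2,0,0,0,20,0,0,2,0,0,0,20,0,0,0,0,0,0]'

```text
t: 9.6
tool_pos: [0.5679, 0.0134, 0.3727]
orientation: [-2.024, -2.399, 0.003]
force: [-12.9, -0.9, 6.2]
opening: 0.0278
gripper_force: 25.0
```

>>> drive_tool --moves '[20,0,-2,0,0,0,0,20,0,-1,0,0,0,0,20,0,0,0,0,0,0]'

```text
t: 9.9
tool_pos: [0.5659, 0.0127, 0.3736]
orientation: [2.025, 2.4, 0.001]
force: [-4.7, -2.6, 3.4]
opening: 0.0272
gripper_force: 25.0
```

>>> drive_tool --moves '[20,0,-1,1,0,0,0,20,0,0,0,0,0,0]'

```text
t: 10.1
tool_pos: [0.5652, 0.0127, 0.3724]
orientation: [2.026, 2.399, 0.002]
force: [-4.0, -1.4, 4.8]
opening: 0.0274
gripper_force: 25.0
```

>>> drive_tool --moves '[60,0,0,0,0,0,0,60,0,0,0,0,0,0,60,0,0,0,0,0,0,60,0,0,-25,0,0,0,60,0,0,-35,0,0,0,60,0,0,0,0,0,0]'

```text
t: 10.7
tool_pos: [0.5663, 0.013, 0.4363]
orientation: [2.025, 2.394, 0.008]
force: [1.0, 0.3, 0.6]
opening: 0.0595
gripper_force: 0.0
```

Run:
```python
from h import *
import pickle
c=cam('wrist'); pickle.dump(c,open('wrist2.pkl','wb')); save(c,'wrist2.png'); W=cloud(c)
s=cam('scene'); save(s,'scene2.png'); pickle.dump(s,open('scene2.pkl','wb'))
for W in (W,cloud(s)):
  m=(W[...,2]>.200)&(W[...,2]<.225)&(W[...,0]>.45)&(W[...,0]<.7)&(abs(W[...,1]+.05)<.12)
  n,l=cv2.connectedComponents(m.astype(np.uint8))
  for i in range(1,n):
    k=l==i
    if 15<k.sum()<3000: print(k.sum(),W[k].mean(0),np.percentile(W[k][:,2],[50,80]),cv2.minEnclosingCircle(W[k][:,:2].astype(np.float32)))
  m=(W[...,2]>.172)&(W[...,2]<.195)&(np.hypot(W[...,0]-.58,W[...,1]+.02)<.055); print('plate z',np.median(W[m][:,2]),m.sum())
print(robot.read_state()['q'])
```

```text
1172 [0.56323228 0.01276921 0.20833379] [0.2088322  0.20948849] ((0.5634240508079529, 0.011209316551685333), 0.013928771950304508)
413 [ 0.62190498 -0.09540879  0.20779108] [0.20806154 0.20864856] ((0.6220424175262451, -0.09670878946781158), 0.01072203554213047)
plate z 0.17808094168965782 10023
69 [0.55978326 0.00721236 0.20778392] [0.20887647 0.21026904] ((0.562022864818573, 0.00819004513323307), 0.014596025459468365)
37 [ 0.62053386 -0.09881475  0.20775955] [0.20821497 0.20952269] ((0.6228500008583069, -0.09872359782457352), 0.010835557244718075)
plate z 0.17869646836091074 703
[-6.77874827e-02  2.65638404e-02  1.54854165e+00  2.30431607e-04
  1.56396155e+00 -2.34200264e-01]
```

View pics/wrist2.png

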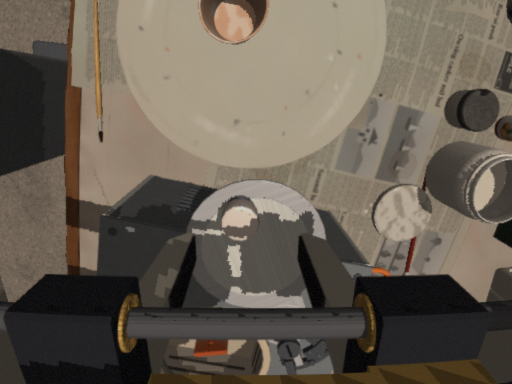

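Wrist view: cover is over the left side, knob at (238,218), plate at 178 mm, knob top at 209 mm, so it has dropped into the notch (about 1.81 rad). Next I'll look into the port.

>>> drive_tool --moves '[60,0,0,-5,0,0,-7.8,60,0,0,-5,0,0,-7.8,60,0,0,-5,0,0,-7.8,60,0,0,-5,0,0,-7.8,60,0,0,0,0,0,-7.8,60,0,0,0,0,0,-7.8,60,0,0,0,0,0,-7.8,60,0,0,0,0,0,-7.8]'

```text
t: 11.6
tool_pos: [0.565, 0.0129, 0.4488]
orientation: [-0.484, -3.101, 0.0]
force: [-0.2, -0.7, -0.1]
opening: 0.0597
gripper_force: 0.0
```

>>> drive_tool --moves '[60,0,0,0,0,0,-7.8,60,0,0,0,0,0,-7.8,60,3,-42,0,0,0,0,60,3,-42,0,0,0,0,60,3,-42,0,0,0,0,60,3,-42,0,0,0,0,60,0,0,0,0,0,0,60,0,0,0,0,0,0]'

```text
t: 12.4
tool_pos: [0.5456, -0.1552, 0.449]
orientation: [-0.071, -3.139, -0.002]
force: [0.0, 0.5, 0.6]
opening: 0.0601
gripper_force: 0.0
```

Run:
```python
from h import *
import pickle
c=cam('wrist'); pickle.dump(c,open('wrist3.pkl','wb')); save(c,'wrist3.png'); W=cloud(c)
m=(W[...,2]>.155)&(W[...,2]<.172)&(np.hypot(W[...,0]-.559,W[...,1]+.152)<.046)
k=cv2.morphologyEx(m.astype(np.uint8),cv2.MORPH_OPEN,np.ones((3,3)))>0
v,u=np.nonzero(k);print(k.sum(),u.min(),u.max(),v.min(),v.max(),W[k].mean(0),cv2.minAreaRect(W[k][:,:2].astype(np.float32)))
s=robot.read_state();print(s['t'],s['tool_pos'],s['q'],Ro.from_rotvec(s['orientation']).as_matrix()[:2,1])
```

```text
283 241 258 191 228 [ 0.55683165 -0.15268952  0.16472404] ((0.5582999587059021, -0.15265515446662903), (0.034258149564266205, 0.005805911961942911), 16.077774047851562)
12.45 [ 0.54585785 -0.15425347  0.44937935] [-3.65994852e-01  2.82145036e-02  1.51500443e+00  5.94805445e-04
  1.60042246e+00 -1.89281519e+00] [0.04394585 0.99903318]
```

View pics/wrist3.png

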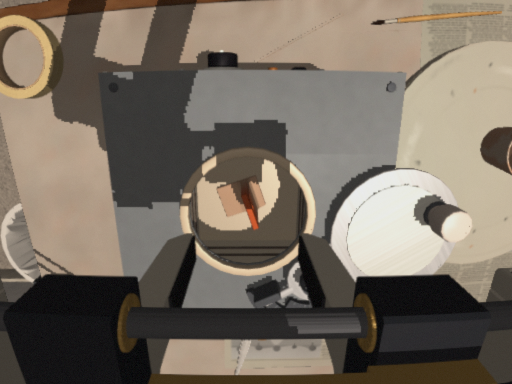

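Wrist view: the port is open (centred at (248,210)). The tile's plate top edge runs from (243,182) to (257,228), so yaw is about +16°. The long foot is on the left (-y), and the parked cover is on the right with its knob at (456,222).

>>> drive_tool --moves '[50,-12.4,2,0,0,0,-6.2,50,0,0,0,0,0,-6.2,50,0,0,0,0,0,-6.2,50,0,0,20,0,0,0,50,0,0,20,0,0,0,50,0,0,20,0,0,0,50,0,0,0,0,0,0]' --grip_force 12

```text
t: 13.15
tool_pos: [0.5578, -0.151, 0.3868]
orientation: [0.443, -3.105, -0.005]
force: [-0.6, -0.4, 0.1]
opening: 0.0498
gripper_force: 0.0
```

Run:
```python
from h import *
c=cam('wrist'); save(c,'wrist4.png'); W=cloud(c)
m=(W[...,2]>.155)&(W[...,2]<.172)&(np.hypot(W[...,0]-.559,W[...,1]+.152)<.046)
k=m
P=W[k]; w,V=np.linalg.eigh(np.cov(P[:,:2].T)); print(k.sum(),P.mean(0),np.sqrt(w*12),V[:,1],np.degrees(np.arctan2(V[1,1],V[0,1])),cv2.minAreaRect(P[:,:2].astype(np.float32)))
s=robot.read_state();print(s['t'],s['tool_pos'],Ro.from_rotvec(s['orientation']).as_matrix())
cv2.imwrite('pics/w4c.png',cv2.resize(c['color'][100:384,100:400,::-1],None,fx=2,fy=2))
```

```text
401 [ 0.5566588  -0.15318487  0.16558499] [0.00545873 0.03653234] [-0.96135893 -0.27529802] -164.02022484355788 ((0.5584670305252075, -0.15270672738552094), (0.034543734043836594, 0.004928050097078085), 16.156280517578125)
13.2 [ 0.55815941 -0.15136248  0.38886751] [[-0.96014764 -0.27947074 -0.00355247]
 [-0.27947771  0.96015079  0.00163405]
 [ 0.00295424  0.00256177 -0.99999235]]
```

View pics/w4c.png

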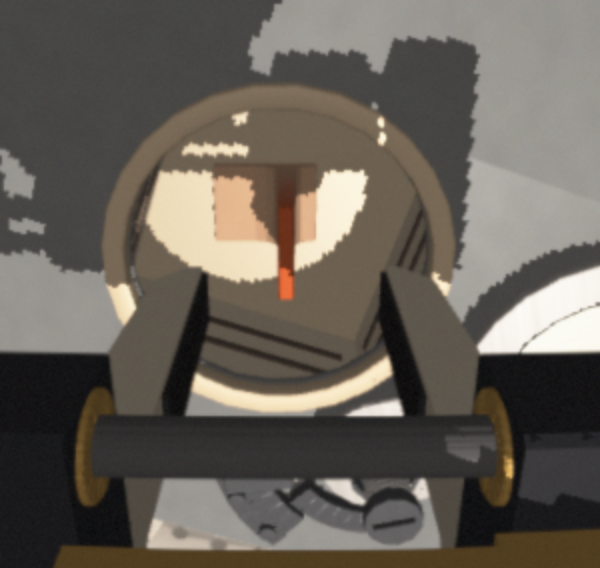

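The crop shows the plate's top edge centred between the pads and aligned with them (285,205–300). Descending.

>>> drive_tool --moves '[50,0,-1.3,15,0,0,0,50,0,0,15,0,0,0,50,0,0,15,0,0,0,50,0,0,12,0,0,0,50,0,0,10,0,0,0,50,0,0,0,0,0,0]'

```text
t: 13.8
tool_pos: [0.5581, -0.1541, 0.3214]
orientation: [0.44, -3.108, -0.003]
force: [0.3, -0.2, -0.9]
opening: 0.0498
gripper_force: 0.0
```

>>> drive_tool --moves '[0,0,0,0,0,0,0,0,0,0,0,0,0,0,0,0,0,0,0,0,0,0,0,0,0,0,0,0,0,0,0,0,0,0,0,0,0,0,0,0,0,0,0,0,0,0,0,0,0,0,0,0,0,0,0,0]'

```text
t: 14.6
tool_pos: [0.5588, -0.1543, 0.3239]
orientation: [-0.44, 3.11, -0.0]
force: [-0.0, 0.3, 1.3]
opening: 0.0069
gripper_force: 12.0
```

>>> drive_tool --moves '[0,0,0,-5,0,0,0,0,0,0,-10,0,0,0,0,0,0,-20,0,0,0,0,0,0,-20,0,0,0,0,0,0,-20,0,0,0,0,0,0,-25,0,0,0,0,0,0,-25,0,0,0,0,0,0,0,0,0,0]'

```text
t: 15.4
tool_pos: [0.5594, -0.1545, 0.4543]
orientation: [-0.44, 3.104, -0.006]
force: [0.0, 0.1, 0.7]
opening: 0.0073
gripper_force: 12.0
```

Run:
```python
from h import *
s=robot.read_state();print(s['t'],s['tool_pos'],s['opening'],s['gripper_force'],s['force'])
R=Ro.from_rotvec(s['orientation']).as_matrix(); print(R)
W=cloud(cam('side'))
tc=s['tool_pos']
m=(np.hypot(W[...,0]-tc[0],W[...,1]-tc[1])<.06)&(W[...,2]<tc[2]-.18)&(W[...,2]>.19); P=W[m]; print(m.sum(),P.min(0),P.max(0))
# board
d=np.array([.482,.423])-tc[:2]; print('world',d)
```

```text
15.4 [ 0.5593815  -0.15446704  0.45433873] 0.007272072651177871 11.985518541187048 [0.02892305 0.14587279 0.70408672]
[[-0.960659   -0.2776306   0.00745246]
 [-0.27765738  0.96067604 -0.00281684]
 [-0.00637736 -0.00477526 -0.99996826]]
115 [ 0.54522139 -0.16068857  0.23748311] [ 0.58031429 -0.13656886  0.27406724]
world [-0.0773815   0.57746704]
```

>>> drive_tool --moves '[0,0,0,0,0,0,7,0,0,0,0,0,0,7,0,2,20,0,0,0,0,0,4,40,0,0,0,0,0,4,40,0,0,0,0,0,4,40,0,0,0,0,0,4,40,0,0,0,0,0,4,40,0,0,0,0]'

```text
t: 16.25
tool_pos: [0.5279, 0.0663, 0.4473]
orientation: [0.058, -3.139, -0.0]
force: [0.8, 0.6, -1.1]
opening: 0.007
gripper_force: 12.0
```

>>> drive_tool --moves '[0,4,40,0,0,0,0,0,4,40,0,0,0,0,0,4,40,0,0,0,0,0,4,40,0,0,0,0,0,4,40,0,0,0,0,0,4,40,0,0,0,0,0,4,40,0,0,0,0,0,4,40,0,0,0,0]'

```text
t: 17.05
tool_pos: [0.4841, 0.3849, 0.4472]
orientation: [0.058, -3.139, 0.002]
force: [1.4, -0.8, -0.1]
opening: 0.0067
gripper_force: 12.0
```

>>> drive_tool --moves '[0,4,30,0,0,0,0,0,0,10,0,0,0,0,0,0,0,40,0,0,0,0,0,0,40,0,0,0,0,0,0,40,0,0,0,0,0,0,40,0,0,0,0,0,0,0,0,0,0]'

```text
t: 17.75
tool_pos: [0.4771, 0.4205, 0.2804]
orientation: [0.057, -3.13, 0.013]
force: [-0.6, -1.0, -1.2]
opening: 0.007
gripper_force: 12.0
```

Run:
```python
from h import *
s=robot.read_state();print(s['t'],s['tool_pos'],s['opening'],s['gripper_force'],s['force'])
R=Ro.from_rotvec(s['orientation']).as_matrix(); print(R)
tc=s['tool_pos']
for n in('side','scene'):
  c=cam(n); W=cloud(c); save(c,n+'5.png')
  m=(np.hypot(W[...,0]-tc[0],W[...,1]-tc[1]+.01)<.045)&(W[...,2]<tc[2]-.187)&(W[...,2]>.03); P=W[m]; print(m.sum(),P.min(0),P.max(0),P.mean(0))
```

```text
17.75 [0.47711986 0.42051476 0.28036019] 0.00704378011082302 11.984842289239168 [-0.5839093  -0.96621363 -1.2384656 ]
[[-0.99927775 -0.03643668 -0.0107863 ]
 [-0.03634588  0.99930314 -0.0084972 ]
 [ 0.01108839 -0.00809903 -0.99990572]]
69 [0.45991596 0.4204312  0.06130013] [0.49359839 0.43375795 0.07605198] [0.47669311 0.42703694 0.06858718]
108 [0.45704397 0.38534366 0.06567703] [0.49590251 0.42692669 0.09333596] [0.47518233 0.40946439 0.07682201]
```

View pics/side5.png

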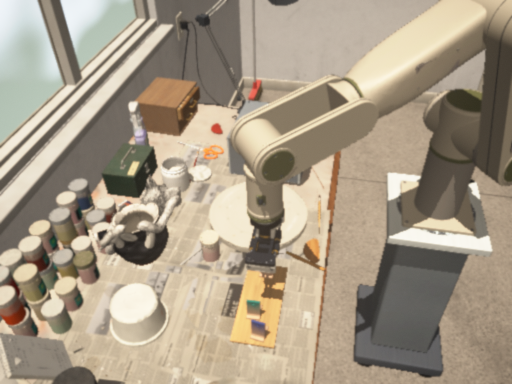

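The side view shows the tile held over the free end of the board at (262,268), with the other tiles at (253,308) and (258,328) untouched. Lowering.

>>> drive_tool --moves '[0,0,0,20,0,0,0,0,0,0,15,0,0,0,0,0,0,8,0,0,0,0,0,0,5,0,0,0,0,0,0,0,0,0,0,0,0,0,0,0,0,0]'

```text
t: 18.45
tool_pos: [0.4796, 0.4234, 0.2415]
orientation: [-0.058, 3.14, 0.001]
force: [-0.6, -1.0, -0.5]
opening: 0.0068
gripper_force: 12.0
```

>>> drive_tool --moves '[0,0,0,2,0,0,0,0,0,0,2,0,0,0,0,0,0,0,0,0,0,0,0,0,0,0,0,0]'

```text
t: 18.85
tool_pos: [0.4793, 0.4232, 0.2367]
orientation: [0.058, -3.141, 0.0]
force: [0.1, -0.2, -0.5]
opening: 0.0069
gripper_force: 12.0
```

>>> drive_tool --moves '[0,0,0,1,0,0,0,0,0,0,0.5,0,0,0,0,0,0,0,0,0,0]'

```text
t: 19.15
tool_pos: [0.4795, 0.4233, 0.2359]
orientation: [-0.058, 3.14, 0.001]
force: [-1.0, -1.0, 4.9]
opening: 0.0072
gripper_force: 12.1
```

>>> drive_tool --moves '[0,0,0,1,0,0,0,0,0,0,0,0,0,0,0,0,0,0,0,0,0]'

```text
t: 19.45
tool_pos: [0.4797, 0.4234, 0.2359]
orientation: [-0.058, 3.14, 0.001]
force: [-3.4, -2.4, 11.2]
opening: 0.0072
gripper_force: 12.2
```

>>> drive_tool --moves '[0,0,0,1,0,0,0,0,0,0,0,0,0,0,0,0,0,0,0,0,0]'

```text
t: 19.75
tool_pos: [0.4799, 0.4235, 0.2355]
orientation: [-0.058, 3.139, 0.001]
force: [-4.1, -3.4, 13.9]
opening: 0.0067
gripper_force: 12.2
```

Contact with the board. I'll back off slightly, release and retreat upward.

>>> drive_tool --moves '[0,0,0,-2,0,0,0,0,0,0,-0.5,0,0,0,0,0,0,0,0,0,0]'

```text
t: 20.05
tool_pos: [0.4793, 0.4232, 0.2356]
orientation: [0.058, -3.141, 0.0]
force: [-0.4, -0.8, 2.6]
opening: 0.0072
gripper_force: 12.0
```

>>> drive_tool --moves '[40,0,0,0,0,0,0,40,0,0,0,0,0,0,40,0,0,0,0,0,0,40,0,0,0,0,0,0,40,0,0,-10,0,0,0,40,0,0,-20,0,0,0,40,0,0,-40,0,0,0,40,0,0,-40,0,0,0]'

```text
t: 20.85
tool_pos: [0.479, 0.4229, 0.3468]
orientation: [0.058, -3.14, 0.001]
force: [0.1, 0.9, -0.6]
opening: 0.0399
gripper_force: 0.0
```

>>> drive_tool --moves '[40,0,0,-40,0,0,0,40,0,0,-30,0,0,0,40,40,0,0,0,0,0,40,40,0,0,0,0,0,40,0,0,0,0,0,0]'

```text
t: 21.35
tool_pos: [0.3958, 0.4203, 0.4164]
orientation: [0.062, -3.139, -0.0]
force: [0.5, 0.5, 0.8]
opening: 0.0398
gripper_force: 0.0
```

Run:
```python
from h import *
s=robot.read_state();print(s['t'],s['tool_pos'],s['force'])
ims=[]
for n in('side','scene','wrist'):
  c=cam(n); W=cloud(c); ims.append(c['color'][:,:,::-1])
  for z0,x0,y0,nm in((.03,.48,.42,'tile'),(.04,.489,.521,'b'),(.04,.467,.576,'a')):
    m=(abs(W[...,0]-x0)<.03)&(abs(W[...,1]-y0)<.025)&(W[...,2]>z0)&(W[...,2]<.1); P=W[m]
    if m.sum()>5: print(n,nm,m.sum(),P.min(0).round(3),P.max(0).round(3),P.mean(0).round(3))
  m=(W[...,2]>.2)&(W[...,2]<.225)&(np.hypot(W[...,0]-.563,W[...,1]-.011)<.03)
  if m.sum()>5: print('knob',W[m].mean(0))
cv2.imwrite('pics/fin.png',np.vstack([cv2.resize(np.hstack([ims[2],ims[1]]),(800,300)),cv2.resize(np.hstack([ims[0][220:380,180:340],ims[1][150:310,120:280]]),(600,300)).repeat(1,0)[:, :].copy() if 0 else cv2.resize(np.hstack([ims[0][220:360,180:350],ims[1][140:280,130:300]]),(800,300))]))
```

```text
21.35 [0.39583126 0.42029634 0.41638126] [0.45335478 0.52361855 0.82945346]
side tile 176 [0.464 0.418 0.03 ] [0.498 0.431 0.083] [0.48  0.426 0.058]
side b 151 [0.474 0.515 0.04 ] [0.508 0.527 0.082] [0.49  0.523 0.062]
side a 159 [0.452 0.572 0.04 ] [0.485 0.584 0.083] [0.468 0.578 0.062]
knob [0.56478863 0.01543212 0.20792866]
scene tile 113 [0.458 0.412 0.03 ] [0.496 0.427 0.085] [0.476 0.42  0.057]
scene b 89 [0.468 0.511 0.041] [0.506 0.525 0.083] [0.487 0.518 0.062]
scene a 87 [0.45  0.565 0.04 ] [0.484 0.583 0.083] [0.465 0.572 0.062]
knob [0.55959472 0.00684549 0.20819361]
wrist tile 242 [0.461 0.418 0.03 ] [0.495 0.426 0.08 ] [0.472 0.422 0.067]
wrist b 393 [0.472 0.515 0.04 ] [0.507 0.522 0.08 ] [0.486 0.517 0.065]
wrist a 602 [0.448 0.569 0.04 ] [0.483 0.581 0.079] [0.464 0.573 0.063]
```

View pics/fin.png

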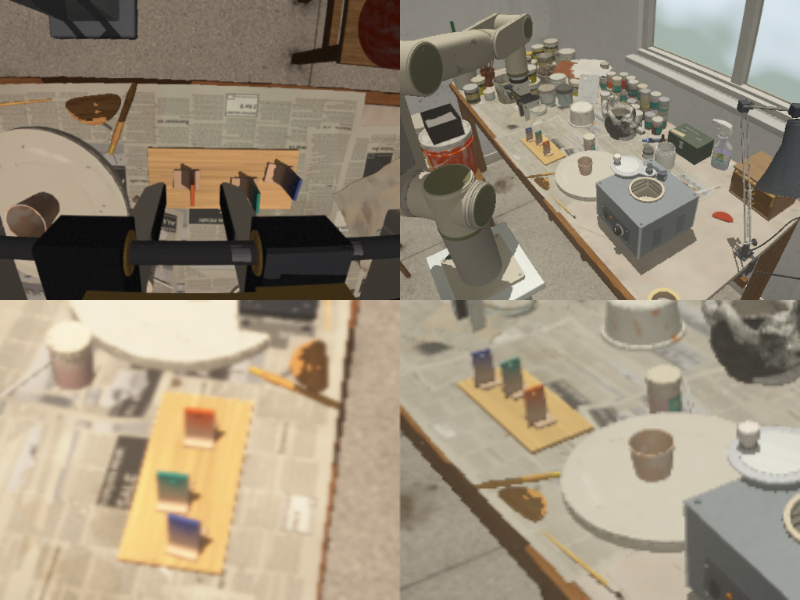

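The orange tile stands upright on the free end, at (200,425) in the side crop. The other tiles and the cup have not moved, and the cover is parked. I'm handing the job in.

```bash
python3 -c "
from plant import robot
print(robot.close_job())"
```

```text
the job is handed in; nothing more can be done
None
```

The job is handed in (no verdict returned): the cover is parked in its notch at about 1.81 rad, the test tile stands upright on the free end of the ware board, the other two tiles measured unmoved and the cup looks undisturbed, and the clock stood at about 21.5 s of the 64 s allowed.

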